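# Shut and latch the filter hatch of the polishing dust extractor

## Robot

A 6-joint arm with a two-finger parallel gripper is mounted at the origin on the work surface. World frame = base frame: x ahead of the robot, y to its left, z up, the work surface at z = 0. Lengths are in m, angles in rad, forces in N, time in s.
With the tool pointing down it reaches from about 0.275 to 0.75 m from the base axis. Payload 10.2 kg.
Tool frame: the origin (TCP) lies on the centre line of the jaws, within the pads' length; the fingertips stand 22 mm ahead of it and the grasp point (between the pads) lies 3 mm ahead of it; z points along the fingers, y is the line along which they close (so a half turn about z gives the same grasp; the last joint's range is limited). The gripper opens to 85 mm and grips with 20 to 120 N. Pads are 22 mm wide; open, the fingers measure 114 mm over their backs; the gripper's body (76 mm by 85 mm) begins 54 mm behind the grasp point. The pads swing forward as they close: fully open they stand 13 mm farther back than shut.
Start: joints at [-1.511, 0.313, 1.498, -0, 1.331, -0.223], TCP at [0.146, -0.504, 0.253] pointing down, gripper open.
Joint ranges: [-2.94, 2.94], [-0.97, 2.17], [0.19, 2.56], [-1.23, 4.37], [0.02, 3.11], [-2.88, 2.88]. Speed limits (rad/s): [2.39, 2.39, 3.01, 3.14, 3.14, 3.14].

## Interface

Orientations are given as a rotation vector (axis times angle).
In Python, from cell import readout, optics, env gives the robot as it stands.
- The arm moves only by the tool jog_arm, never from a script. Its argument "steps" is a list of rows, each an object of numbers: "gripper": the closure, from -1 (fully open) to 1 (shut); "dx", "dy", "dz": the shift along the tool's x, y, z in units of 0.04 m (1.0 is 0.04 m); "ax", "ay", "az": the turn, a rotation vector about the tool's x, y, z in units of 0.12 rad (1.0 is 0.12 rad). A call has exactly 8 rows; each row shifts and turns the commanded pose from where the row before left it, along the tool's axes as they then stand; what a row does not reach is not made up. A row lasts 1/8 s, in which the tool goes at most 62.5 mm and 10.7 degrees, less where a joint would pass 70% of its speed; a pose out of reach is approached as far as the arm can. A call with a number of a shift or a turn outside -1 to 1 is refused whole. A call with a gripper value outside its range is refused whole. The fingers move at their own pace and stop on an object; "grip_force" is the grip in N (left out, the last holds). Time passes only in rows, so rows that do not move let the fingers close, or fill a call up. It gives the time, the measured TCP pose, the force, the opening and the grip force at its end, in the units of the state.
- readout.observe(): the state, without advancing time (a new reading comes with each control period).
- optics.capture(name): name is "scene" or "top" or "wrist"; returns the picture (400x640x3 uint8, red, green, blue); there is no depth.
- optics.camera_model(name): a dict with "K" (3x3 intrinsics, pixels), "k1" (the pictures are not rectified: a ray, as slopes to the right and down, at radius r is drawn at 1 + k1 r^2 times it, then the intrinsics apply), "R" (3x3) and "t" (3): a world point X has camera coordinates R X + t. Camera axes: x right, y down, z forward; pixel columns grow to the right and rows downward; lengths in m; the calibration is good to about 2 mm. A picture is of the moment at which its call begins: read the wrist's pose just before it. camera_model takes no time and is no camera call; for the wrist camera it gives the pose at the moment of the call.
- env.sign_off(): hands the job in; it is judged then, once.
Trained networks look in the newest picture that a camera, given by its name, has taken for a name from the list of things; names that differ only in an ending like _2 or _b are one class to them, and where a whole thing is asked for, a point or a joint stands for the part that bears it (a point fixed in the world has none). Each returns a list of dicts, best first, with "p" (0 to 1); they miss things now and then, are a little off and sometimes report something else, mostly with a low value. They report only what shows in the picture. A call takes as long as a camera call.
- optics.masks_of(name, camera): "mask" (400x640 bool, what is visible of it) and "bbox" ([left, top, right, bottom] in pixels, round what is visible of it).
The state is a dict: "t": time; "qpos": joint angles; "joint_velocities": joint speeds; "joint_torque": joint torques, N m; "tcp_pos": TCP position; "eef_rot": TCP orientation; "wrist_force": force on the tool from outside, world axes, zero at the start; "ft_torque": the same for the moment, N m; "opening": opening from 0.0 (shut) to 1.0 (fully open); "grasp_force": force on a finger pad.
Only numpy, scipy, OpenCV 4.12 (cv2) and the standard library are available. Lean on these libraries where they do the work, as an engineer would, in place of code of your own. Each camera call takes 0.05 s, during which the arm holds its last target. There are 200 camera calls.

## Task

The filter of the grey dust extractor has just been changed. Lower the hatch on its top without slamming it, then press it gently down onto its rubber gasket and, still pressing, turn the black wing knob clockwise until its hidden tongue is behind the frame edge and the knob is home against its stop, then let go. Feel your way: do not crush the gasket, do not force the tongue if it catches on the frame edge, and leave the other things on the bench where they lie.

Things in the scene. Friction and masses are not known exactly. Their poses are not given: they have to be found in the camera images.
- machine: dust extractor, fixed: grey steel box 290 mm (x) by 360 (y), deck 160 above the bench, filter bay under a hinged hatch. Origin: centre of its underside; x from its front (louvres) to its rear, y to its left, z up. The bay's frame with its gasket is bolted on through slots: it sits up to 6 mm higher or lower from machine to machine, which no pose shows
- hatch (a joint): hatch angle, rad: 0 level, grows as it opens; 0.45 to 0.8 at the start. Grey panel 200 mm wide, 190 from hinge to free front edge, 4 thick, 0.35 kg; a stiff hinge holds it at any angle (0.5 to 4.5 N at the front edge moves it). Meets the gasket at -0.02 to 0.05; latched it reads -0.035 to 0.04. Gasket and tongue together must never put over 26 N on the frame
- hatch_hinge (a point): middle of the hinge line at the hatch's rear, level with the panel's underside, 182 mm above the bench. Axes turn with the hatch: y along the hinge (machine's left), z square out of the outer face, -x along the panel to its front edge
- hatch_front (a point): middle of the free front edge on the outer face; axes as hatch_hinge. Bare panel to push on: 30 to 95 mm to either side. The gasket, under this edge, is springy rubber, 3.5 N per mm, solid after 3.8 mm. The tongue passes under the frame edge once it is squashed about 3.2 mm: 11 to 13 N down on the knob (13 to 18 N is good)
- wing_knob (a joint): knob angle in the hatch, rad, grows clockwise seen from above. 0: wing along the hinge line, tongue clear; 1.57: home at a firm stop, wing towards the front edge, tongue 12 mm behind the frame edge. Starts at 0 to 0.4, turns with 0.05 N m. The tongue meets the frame edge at about 0.5; pressed too little it catches: ease back, press more. Over 0.4 N m there forces it (limit 18 N)
- wing_grip (a point): middle of the black wing, on the knob's axis, 25 mm above the panel's underside, 150 mm from the hinge, 40 from the front edge, midway across. Axes turn with the knob: y along the wing, z out of the panel. Wing 50 mm long, 9 thick, 26 high, top 13 above this point. Under it a round skirt, 42 across, top 13 below this point, 8 above the panel; it turns with the knob
- tin: open round brass tin of pins, 68 mm across, 20 mm high, standing on the machine's deck to the right of the hatch; origin at its underside. Leave it
- polish_bar: brown bar of polishing compound, 110 by 34 by 28 mm, on the bench at the machine's left side; origin under its centre. Leave it
- jar: amber glass jar with a brass cap, 72 mm across, 100 mm high; origin under its centre. Leave it
- hammer: small hammer, 220 mm long, lying on the bench to the right. Leave it
- screwdriver: screwdriver with a black handle, 160 mm long, lying on the bench to the left. Leave it
- link_block: grey slotted block for holding bracelets, 90 by 60 by 32 mm; origin under its centre. Leave it
- watch_head: steel watch head without its bracelet, 40 mm across, 11 mm thick, lying face up; origin under its centre. Leave it

How it is judged:
By the outcome, as a careful person would: the job done as asked, in the order asked, and still so for the second after the job is handed in, with the robot touching nothing.
It also fails if it takes over 54 s, if anything falls off the work surface, if the arm or the gripper's body presses on something with over 40 N, if the wrist force passes 120 N, or if a joint passes its speed limit or range.

## Working session

There is one attempt and no reset: what is moved stays moved. The work goes in short steps, Python scripts to look and compute and a tool call to move; the robot and the scene stay as the last step left them, time stands still between calls to the robot, and variables do not carry over. Pictures are saved under pics/ and viewed, at most 10 in all, crops included, and the job is handed in when it is done.

Besides the shell and the picture viewer there is one more tool, called after "Call:" by a JSON object that holds its "op" and its "data". jog_arm: Moves the arm, as the interface text tells. Its arguments: {"type":"object","properties":{"steps":{"type":"array"},"grip_force":{"type":"number"}},"required":["steps"]}

```bash
mkdir -p pics; ls; python3 - <<'E'
from cell import readout, optics, env
import cv2,numpy as np
print(readout.observe())
for n in ("scene","top"):
    im=optics.capture(n); cv2.imwrite(f"pics/{n}0.png",im[:,:,::-1])
    m=optics.camera_model(n); print(n,m)
    for th in ("hatch","wing_knob","machine","tin"):
        for d in optics.masks_of(th,n)[:2]:
            ys,xs=np.nonzero(d["mask"]); print(th,d["p"],d["bbox"],xs.mean(),ys.mean(),len(xs))
E
```

```text
pics
{'t': 0.0, 'qpos': array([-1.51138904e+00,  3.13509253e-01,  1.49844198e+00,  2.63816608e-06,
        1.33103406e+00, -2.23390867e-01]), 'joint_velocities': array([-8.41054319e-05,  1.95775207e-03,  2.43973879e-04,  2.20137383e-04,
       -1.75760983e-04, -3.13102947e-05]), 'joint_torque': array([ 4.82521009e-04, -4.12267649e+01, -2.59742206e+01, -1.75900377e-04,
        4.11369314e-03, -2.24124527e-06]), 'tcp_pos': array([ 0.14647713, -0.50390686,  0.2527029 ]), 'eef_rot': array([-3.10886515e+00, -4.42542973e-01, -1.83090863e-04]), 'wrist_force': array([-0.0942094 , -0.23932293, -0.1796816 ]), 'ft_torque': array([ 0.02054134,  0.03143701, -0.02261014]), 'grasp_force': 0.0, 'opening': 0.9975036603217019}
scene {'K': array([[442.54395097,   0.        , 326.88782553],
       [  0.        , 442.54395097, 197.29807488],
       [  0.        ,   0.        ,   1.        ]]), 'k1': -0.06428355275278297, 'R': array([[-0.40579246,  0.91386648,  0.01343625],
       [ 0.65167133,  0.29961264, -0.69681902],
       [-0.64082522, -0.27400788, -0.71712113]]), 't': array([ 0.20085089, -0.2331548
[... 587 characters left out ...]
0.        , 433.77476293, 199.44394838],
       [  0.        ,   0.        ,   1.        ]]), 'k1': 0.03629111481848051, 'R': array([[-0.01754126, -0.9996706 , -0.01873513],
       [-0.99606408,  0.0191001 , -0.08655363],
       [ 0.08688296,  0.01714313, -0.99607101]]), 't': array([0.00532321, 0.50221612, 1.29626582])}
hatch 0.83 [223.0, 130.3, 314.2, 199.7] 271.4833940432826 163.58602956931648 4667
wing_knob 0.64 [259.1, 165.2, 275.3, 183.5] 266.6148148148148 173.1 270
machine 0.84 [215.1, 112.0, 365.8, 242.6] 287.7155006074466 174.8722932895019 13993
machine 0.27 [193.6, 249.4, 217.8, 284.5] 205.16194331983806 268.09176788124154 741
tin 0.96 [318.8, 170.5, 346.6, 193.3] 331.074 181.94 500
```

```bash
python3 - <<'E'
import cv2
a=cv2.imread("pics/scene0.png")[130:330,230:470];b=cv2.imread("pics/top0.png")[90:290,180:420]
cv2.imwrite("pics/s1.png",cv2.resize(a,None,fx=3.3,fy=3,interpolation=cv2.INTER_CUBIC)[:600,:800])
cv2.imwrite("pics/t1.png",cv2.resize(b,None,fx=3,fy=3,interpolation=cv2.INTER_CUBIC))
E
```

```text
(no output)
```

View pics/s1.png

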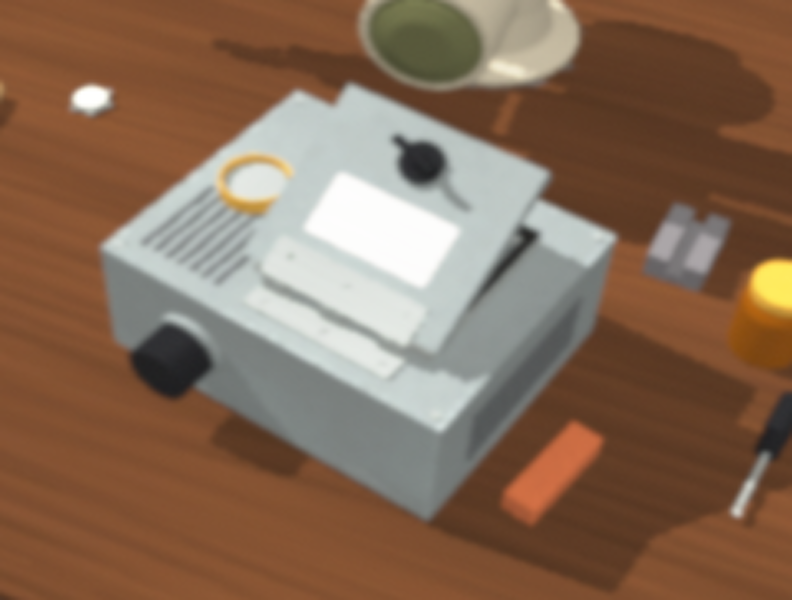

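View pics/t1.png

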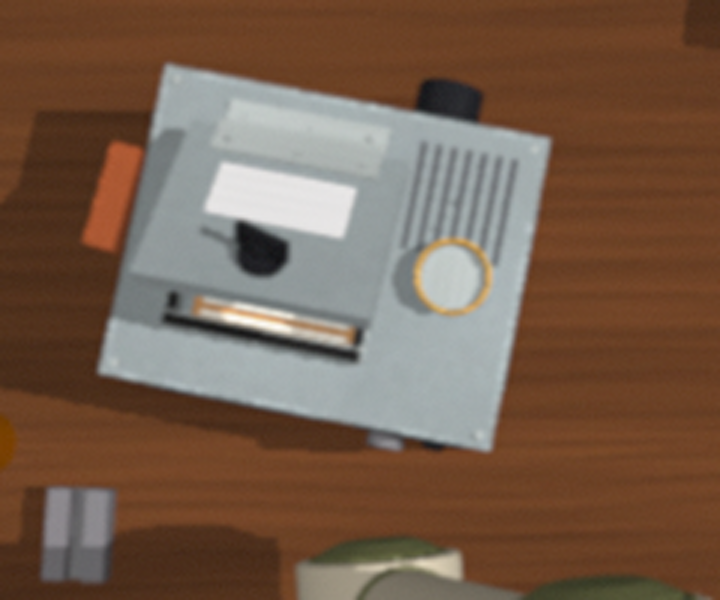

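The machine faces the robot (front at the bottom of the top crop). The deck corners are at about (165,65), (550,137), (492,450) and (100,375), and the hatch front corners at (132,270) and (368,325). In the scene crop the hatch front corners are (348,85) and (550,175). Next I fit the pose from both views.

```bash
cat > h.py <<'E'
from cell import readout, optics, env
import numpy as np, cv2
from scipy.optimize import least_squares
from scipy.spatial.transform import Rotation as Ro
def proj(m,X):
    c=np.atleast_2d(X)@m["R"].T+m["t"]; s=c[:,:2]/c[:,2:]
    s=s*(1+m["k1"]*(s**2).sum(1,keepdims=True))
    return s@m["K"][:2,:2].T+m["K"][:2,2]
def Rz(a): return Ro.from_euler('z',a).as_matrix()
def hp(p,L):  # hatch-frame point to world; p=x,y,yaw,hx,hy,ang
    R=Rz(p[2]); H=Ro.from_euler('y',p[5]).as_matrix()   # -x rises for +angle
    return (np.array([p[3],p[4],.182])+np.atleast_2d(L)@H.T)@R.T+[p[0],p[1],0]
E
cat > fit.py <<'E'
from h import *
mt,ms=optics.camera_model("top"),optics.camera_model("scene")
T=lambda u:np.array(u,float)/3+[180,90]
S=lambda u:np.array(u,float)/[3.3,3]+[230,130]
box=np.array([[.145,.18,.16],[.145,-.18,.16],[-.145,-.18,.16],[-.145,.18,.16]])
tb=T([[165,65],[550,137],[492,450],[100,375]]); sb=S([[435,430],[103,247],[298,90],[615,238]])
F=[[-.19,.1,.004],[-.19,-.1,.004]]; K=[[-.15,0,.025]]
th=T([[132,270],[368,325]]); sh=S([[550,175],[348,85]])
k_t=np.array([[266.6,173.1]]);k_s=np.array([[356.9,183.3]])
def res(p):
    B=box@Rz(p[2]).T+[p[0],p[1],0]
    return np.concatenate([(proj(mt,B)-tb).ravel(),(proj(ms,B)-sb).ravel(),(proj(mt,hp(p,F))-th).ravel(),(proj(ms,hp(p,F))-sh).ravel(),.7*(proj(mt,hp(p,K))-k_t).ravel(),.7*(proj(ms,hp(p,K))-k_s).ravel()])
r=least_squares(res,[.5,.05,-.2,.1,0.03,.6],x_scale=[.1,.1,.1,.1,.1,.1],loss='soft_l1')
p=r.x; print("p",p.round(4).tolist()); print(res(p).round(1))
np.save("p.npy",p)
q=p.copy()
for a in (p[5],p[5]/2,0):
    q[5]=a; print(a,"front",hp(q,F).round(3).tolist(),"knob",hp(q,K).round(3),"push",hp(q,[[-.175,.05,.004]]).round(3))
E
python3 fit.py
```

```text
p [0.5583, 0.0612, -0.2153, 0.0963, 0.0411, 0.5458]
[-0.1 -0.  -0.5  0.6 -1.4  0.3 -0.9 -0.8  0.3  0.2 -2.1 -0.4 -1.6 -0.1
 -1.  -1.2 -1.6  2.2 -0.1 -0.2 -1.1 -0.2 -0.1  0.5 -0.2 -0.5 -1.  -0.4]
0.545791186151203 front [[0.526, 0.213, 0.284], [0.483, 0.017, 0.284]] knob [[0.549 0.105 0.281]] push [[0.528 0.161 0.276]]
0.2728955930756015 front [[0.505, 0.217, 0.237], [0.462, 0.022, 0.237]] knob [[0.527 0.11  0.247]] push [[0.508 0.165 0.233]]
0 front [[0.497, 0.219, 0.186], [0.454, 0.024, 0.186]] knob [[0.515 0.113 0.207]] push [[0.501 0.167 0.186]]
```

Call:
{"op": "jog_arm", "data": {"steps": [{"gripper": 1,"dz": -0.4,"az": -1},{"gripper": 1,"dz": -0.4,"az": -1},{"gripper": 1,"dz": -0.4,"az": -1},{"gripper": 1,"dz": -0.4,"az": -1},{"gripper": 1,"dz": -0.4,"az": -1},{"gripper": 1,"dz": -0.4,"az": -1},{"gripper": 1,"dz": -0.3,"az": -1},{"gripper": 1,"dz": 0,"az": -1}], "grip_force": 40}}

```text
invalid input at $.steps[0]: expected keys gripper, dx, dy, dz, ax, ay, az
```

```bash
cat >> h.py <<'E'
def to(X,rv=None):
    """tool-axis shift (units .04) and turn (units .12) from the present pose"""
    s=readout.observe(); R=Ro.from_rotvec(s["eef_rot"])
    d=R.inv().apply(np.array(X)-s["tcp_pos"])/.04
    print("t",round(s["t"],2),"tcp",s["tcp_pos"].round(4),"F",s["wrist_force"].round(2),"shift",d.round(2), "axes",R.as_matrix().round(3).tolist())
    if rv is not None: print("turn",((R.inv()*rv).as_rotvec()/.12).round(2))
E
python3 - <<'E'
from h import *
p=np.load("p.npy"); X=hp(p,[[-.165,.055,.004]])[0]; print(X); to(X+[0,0,.022+.03])
print(readout.observe()["qpos"].round(2))
E
```

```text
[0.53712848 0.16422183 0.27106946]
t 0.5 tcp [ 0.1465 -0.5041  0.2533] F [-0.46  0.23 -0.6 ] shift [ 14.04 -13.32  -1.74] axes [[0.96, 0.279, -0.0], [0.279, -0.96, 0.0], [-0.0, -0.0, -1.0]]
[-1.51  0.31  1.5  -0.    1.33 -0.22]
```

Call:
{"op": "jog_arm", "data": {"steps": [{"gripper": 1,"dx": 0,"dy": 0,"dz": -0.4,"ax": 0,"ay": 0,"az": -1},{"gripper": 1,"dx": 0,"dy": 0,"dz": -0.4,"ax": 0,"ay": 0,"az": -1},{"gripper": 1,"dx": 0,"dy": 0,"dz": -0.4,"ax": 0,"ay": 0,"az": -1},{"gripper": 1,"dx": 0,"dy": 0,"dz": -0.4,"ax": 0,"ay": 0,"az": -1},{"gripper": 1,"dx": 0,"dy": 0,"dz": -0.4,"ax": 0,"ay": 0,"az": -1},{"gripper": 1,"dx": 0,"dy": 0,"dz": -0.4,"ax": 0,"ay": 0,"az": -1},{"gripper": 1,"dx": 0,"dy": 0,"dz": -0.3,"ax": 0,"ay": 0,"az": -1},{"gripper": 1,"dx": 0,"dy": 0,"dz": 0,"ax": 0,"ay": 0,"az": -1}], "grip_force": 40}}

```text
t: 1.5
tcp_pos: [0.1465, -0.5043, 0.3622]
eef_rot: [2.55, 1.833, -0.001]
wrist_force: [-0.5, -0.5, -0.8]
opening: 0.001
grasp_force: 0.0
```

```bash
python3 - <<'E'
from h import *
p=np.load("p.npy"); X=hp(p,[[-.165,.055,.004]])[0]; print(X); to(X+[0,0,.022+.03])
print(readout.observe()["qpos"].round(2))
E
```

```text
[0.53712848 0.16422183 0.27106946]
t 1.5 tcp [ 0.1465 -0.5043  0.3622] F [-0.49 -0.54 -0.82] shift [18.96  3.94  0.95] axes [[0.318, 0.948, 0.0], [0.948, -0.318, -0.002], [-0.002, 0.001, -1.0]]
[-1.51  0.26  1.29 -0.    1.59 -1.19]
```

Call:
{"op": "jog_arm", "data": {"steps": [{"gripper": 1,"dx": 1,"dy": 0.2,"dz": 0,"ax": 0,"ay": 0,"az": 0},{"gripper": 1,"dx": 1,"dy": 0.2,"dz": 0,"ax": 0,"ay": 0,"az": 0},{"gripper": 1,"dx": 1,"dy": 0.2,"dz": 0,"ax": 0,"ay": 0,"az": 0},{"gripper": 1,"dx": 1,"dy": 0.2,"dz": 0,"ax": 0,"ay": 0,"az": 0},{"gripper": 1,"dx": 1,"dy": 0.2,"dz": 0,"ax": 0,"ay": 0,"az": 0},{"gripper": 1,"dx": 1,"dy": 0.2,"dz": 0,"ax": 0,"ay": 0,"az": 0},{"gripper": 1,"dx": 1,"dy": 0.2,"dz": 0,"ax": 0,"ay": 0,"az": 0},{"gripper": 1,"dx": 1,"dy": 0.2,"dz": 0,"ax": 0,"ay": 0,"az": 0}]}}

```text
t: 2.5
tcp_pos: [0.3106, -0.2206, 0.3614]
eef_rot: [2.554, 1.828, 0.0]
wrist_force: [-0.0, 1.2, 0.5]
opening: 0.001
grasp_force: 0.0
```

Call:
{"op": "jog_arm", "data": {"steps": [{"gripper": 1,"dx": 1,"dy": 0.2,"dz": 0,"ax": 0,"ay": 0,"az": 0},{"gripper": 1,"dx": 1,"dy": 0.2,"dz": 0,"ax": 0,"ay": 0,"az": 0},{"gripper": 1,"dx": 1,"dy": 0.2,"dz": 0,"ax": 0,"ay": 0,"az": 0},{"gripper": 1,"dx": 1,"dy": 0.2,"dz": 0,"ax": 0,"ay": 0,"az": 0},{"gripper": 1,"dx": 1,"dy": 0.2,"dz": 0,"ax": 0,"ay": 0,"az": 0},{"gripper": 1,"dx": 1,"dy": 0.2,"dz": 0,"ax": 0,"ay": 0,"az": 0},{"gripper": 1,"dx": 1,"dy": 0.2,"dz": 0,"ax": 0,"ay": 0,"az": 0},{"gripper": 1,"dx": 0,"dy": 0,"dz": 0,"ax": 0,"ay": 0,"az": 0}]}}

```text
t: 3.5
tcp_pos: [0.4539, 0.0269, 0.361]
eef_rot: [-2.551, -1.833, 0.001]
wrist_force: [0.2, -0.0, -0.5]
opening: -0.0
grasp_force: 0.0
```

```bash
python3 - <<'E'
from h import *
p=np.load("p.npy"); X=hp(p,[[-.165,.055,.004]])[0]; to(X+[0,0,.022+.03])
m=optics.camera_model("wrist"); im=optics.capture("wrist")
for n,L in (("front",[[-.19,.1,.004],[-.19,-.1,.004]]),("knob",[[-.15,0,.025]]),("push",[[-.165,.055,.004]])): 
    uv=proj(m,hp(p,L)); print(n,uv.round(0).tolist()); [cv2.circle(im,tuple(int(v) for v in u),4,(255,0,0),1) for u in uv]
cv2.imwrite("pics/w2.png",im[:,:,::-1])
E
```

```text
t 3.5 tcp [0.4539 0.0269 0.361 ] F [ 0.17 -0.04 -0.54] shift [3.92 0.88 0.95] axes [[0.319, 0.948, -0.001], [0.948, -0.319, 0.0], [0.0, -0.001, -1.0]]
front [[342.0, -164.0], [368.0, 225.0]]
knob [[434.0, 58.0]]
push [[386.0, -42.0]]
```

View pics/w2.png

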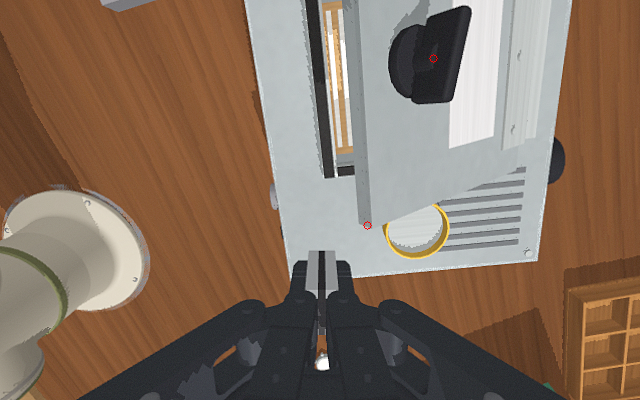

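The wrist view agrees with the fit: the predicted front-right corner at (368,225) sits on the panel corner, and the knob at (434,58) is on the wing. Next I move above the push point.

Call:
{"op": "jog_arm", "data": {"steps": [{"gripper": 1,"dx": 1,"dy": 0.2,"dz": 0,"ax": 0,"ay": 0,"az": 0},{"gripper": 1,"dx": 1,"dy": 0.2,"dz": 0,"ax": 0,"ay": 0,"az": 0},{"gripper": 1,"dx": 1,"dy": 0.25,"dz": 0,"ax": 0,"ay": 0,"az": 0},{"gripper": 1,"dx": 0.9,"dy": 0.2,"dz": 0,"ax": 0,"ay": 0,"az": 0},{"gripper": 1,"dx": 0,"dy": 0,"dz": 0.4,"ax": 0,"ay": 0,"az": 0},{"gripper": 1,"dx": 0,"dy": 0,"dz": 0.4,"ax": 0,"ay": 0,"az": 0},{"gripper": 1,"dx": 0,"dy": 0,"dz": 0.3,"ax": 0,"ay": 0,"az": 0},{"gripper": 1,"dx": 0,"dy": 0,"dz": 0,"ax": 0,"ay": 0,"az": 0}]}}

```text
t: 4.55
tcp_pos: [0.5356, 0.1612, 0.3169]
eef_rot: [-2.555, -1.827, 0.002]
wrist_force: [-0.2, 0.3, -0.5]
opening: -0.006
grasp_force: 0.0
```

```bash
python3 - <<'E'
from h import *
p=np.load("p.npy"); q=p.copy()
for a in (p[5],.4,.3,.2,.1,.05,0):
    q[5]=a; X=hp(q,[[-.165,.055,.004]])[0]; print(a); to(X+[0,0,.022])
E
```

```text
0.545791186151203
t 4.55 tcp [0.5356 0.1612 0.3169] F [-0.24  0.35 -0.51] shift [0.08 0.01 0.59] axes [[0.323, 0.946, -0.001], [0.946, -0.323, -0.0], [-0.001, -0.001, -1.0]]
0.4
t 4.55 tcp [0.5356 0.1612 0.3169] F [-0.24  0.35 -0.51] shift [ 0.05 -0.27  1.12] axes [[0.323, 0.946, -0.001], [0.946, -0.323, -0.0], [-0.001, -0.001, -1.0]]
0.3
t 4.55 tcp [0.5356 0.1612 0.3169] F [-0.24  0.35 -0.51] shift [ 0.03 -0.42  1.51] axes [[0.323, 0.946, -0.001], [0.946, -0.323, -0.0], [-0.001, -0.001, -1.0]]
0.2
t 4.55 tcp [0.5356 0.1612 0.3169] F [-0.24  0.35 -0.51] shift [ 0.02 -0.53  1.9 ] axes [[0.323, 0.946, -0.001], [0.946, -0.323, -0.0], [-0.001, -0.001, -1.0]]
0.1
t 4.55 tcp [0.5356 0.1612 0.3169] F [-0.24  0.35 -0.51] shift [ 0.01 -0.6   2.31] axes [[0.323, 0.946, -0.001], [0.946, -0.323, -0.0], [-0.001, -0.001, -1.0]]
0.05
t 4.55 tcp [0.5356 0.1612 0.3169] F [-0.24  0.35 -0.51] shift [ 0.01 -0.62  2.52] axes [[0.323, 0.946, -0.001], [0.946, -0.323, -0.0], [-0.001, -0.001, -1.0]]
0
t 4.55 tcp [0.5356 0.1612 0.3169] F [-0.24  0.35 -0.51] shift [ 0.01 -0.63  2.72] axes [[0.323, 0.946, -0.001], [0.946, -0.323, -0.0], [-0.001, -0.001, -1.0]]
```

Call:
{"op": "jog_arm", "data": {"steps": [{"gripper": 1,"dx": 0,"dy": 0,"dz": 0.12,"ax": 0,"ay": 0,"az": 0},{"gripper": 1,"dx": 0,"dy": 0,"dz": 0.12,"ax": 0,"ay": 0,"az": 0},{"gripper": 1,"dx": 0,"dy": 0,"dz": 0.12,"ax": 0,"ay": 0,"az": 0},{"gripper": 1,"dx": 0,"dy": 0,"dz": 0.12,"ax": 0,"ay": 0,"az": 0},{"gripper": 1,"dx": 0,"dy": -0.03,"dz": 0.12,"ax": 0,"ay": 0,"az": 0},{"gripper": 1,"dx": 0,"dy": -0.06,"dz": 0.12,"ax": 0,"ay": 0,"az": 0},{"gripper": 1,"dx": 0,"dy": -0.06,"dz": 0.12,"ax": 0,"ay": 0,"az": 0},{"gripper": 1,"dx": 0,"dy": -0.06,"dz": 0.12,"ax": 0,"ay": 0,"az": 0}]}}

```text
t: 5.55
tcp_pos: [0.5277, 0.1647, 0.2786]
eef_rot: [2.554, 1.829, -0.0]
wrist_force: [-0.3, 0.4, -0.6]
opening: -0.002
grasp_force: 0.2
```

```bash
cat > look.py <<'E'
from h import *
import sys
im=optics.capture("wrist"); cv2.imwrite(sys.argv[1],im[:,:,::-1]); print(readout.observe()["wrist_force"].round(2))
E
python3 look.py pics/w3.png
```

```text
[-0.17  0.21 -0.87]
```

View pics/w3.png

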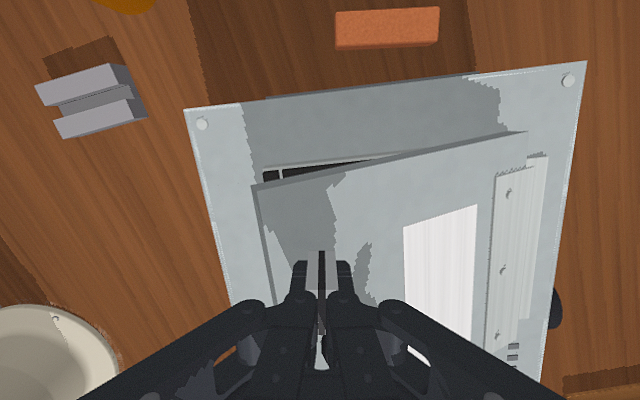

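```bash
python3 - <<'E'
from h import *
p=np.load("p.npy");m=optics.camera_model("wrist"); q=p.copy()
for a in (.56,.5,.45,.4,.35): q[5]=a; print(a,proj(m,hp(q,[[-.19,.1,.004],[-.1,.1,.004]])).round(0).tolist(), hp(q,[[-.165,.055,.004]])[0].round(3))
print(readout.observe()["tcp_pos"])
E
```

```text
0.56 [[283.0, 203.0], [441.0, 158.0]] [0.538 0.164 0.273]
0.5 [[271.0, 197.0], [431.0, 157.0]] [0.533 0.165 0.265]
0.45 [[264.0, 193.0], [424.0, 156.0]] [0.529 0.166 0.257]
0.4 [[259.0, 188.0], [417.0, 155.0]] [0.526 0.167 0.25 ]
0.35 [[255.0, 184.0], [411.0, 154.0]] [0.523 0.167 0.242]
[0.52731412 0.16479928 0.27797357]
```

The panel's front-left corner has moved to (256,186), so the hatch is already near 0.38 rad and the stiff hinge yields lightly. I carry on along the arc.

Call:
{"op": "jog_arm", "data": {"steps": [{"gripper": 1,"dx": 0,"dy": -0.05,"dz": 0.12,"ax": 0,"ay": 0,"az": 0},{"gripper": 1,"dx": 0,"dy": -0.05,"dz": 0.12,"ax": 0,"ay": 0,"az": 0},{"gripper": 1,"dx": 0,"dy": -0.05,"dz": 0.12,"ax": 0,"ay": 0,"az": 0},{"gripper": 1,"dx": 0,"dy": -0.05,"dz": 0.12,"ax": 0,"ay": 0,"az": 0},{"gripper": 1,"dx": 0,"dy": -0.04,"dz": 0.12,"ax": 0,"ay": 0,"az": 0},{"gripper": 1,"dx": 0,"dy": -0.03,"dz": 0.12,"ax": 0,"ay": 0,"az": 0},{"gripper": 1,"dx": 0,"dy": -0.03,"dz": 0.1,"ax": 0,"ay": 0,"az": 0},{"gripper": 1,"dx": 0,"dy": -0.02,"dz": 0.08,"ax": 0,"ay": 0,"az": 0}]}}

```text
t: 6.6
tcp_pos: [0.5157, 0.1688, 0.2426]
eef_rot: [-2.554, -1.829, 0.0]
wrist_force: [-0.2, -1.1, 0.4]
opening: -0.001
grasp_force: 0.1
```

Call:
{"op": "jog_arm", "data": {"steps": [{"gripper": 1,"dx": 0,"dy": -0.02,"dz": 0.06,"ax": 0,"ay": 0,"az": 0},{"gripper": 1,"dx": 0,"dy": -0.02,"dz": 0.06,"ax": 0,"ay": 0,"az": 0},{"gripper": 1,"dx": 0,"dy": -0.02,"dz": 0.06,"ax": 0,"ay": 0,"az": 0},{"gripper": 1,"dx": 0,"dy": 0,"dz": 0.05,"ax": 0,"ay": 0,"az": 0},{"gripper": 1,"dx": 0,"dy": 0,"dz": 0.04,"ax": 0,"ay": 0,"az": 0},{"gripper": 1,"dx": 0,"dy": 0,"dz": 0.03,"ax": 0,"ay": 0,"az": 0},{"gripper": 1,"dx": 0,"dy": 0,"dz": 0,"ax": 0,"ay": 0,"az": 0},{"gripper": 1,"dx": 0,"dy": 0,"dz": 0,"ax": 0,"ay": 0,"az": 0}]}}

```text
t: 7.6
tcp_pos: [0.5135, 0.1695, 0.2309]
eef_rot: [2.554, 1.829, 0.0]
wrist_force: [0.2, -0.7, 0.3]
opening: -0.002
grasp_force: 0.0
```

```bash
python3 - <<'E'
from h import *
p=np.load("p.npy");m=optics.camera_model("wrist"); q=p.copy();im=optics.capture("wrist")
cv2.imwrite("pics/w4.png",im[:,:,::-1])
for a in (.15,.1,.06,.03,.0): q[5]=a; print(a,proj(m,hp(q,[[-.19,.1,.004],[-.1,.1,.004]])).round(0).tolist(), hp(q,[[-.165,.055,.004]])[0].round(3))
s=readout.observe();print(s["tcp_pos"],s["wrist_force"])
E
```

```text
0.15 [[260.0, 193.0], [445.0, 165.0]] [0.514 0.169 0.211]
0.1 [[261.0, 187.0], [440.0, 163.0]] [0.513 0.17  0.202]
0.06 [[262.0, 183.0], [436.0, 162.0]] [0.512 0.17  0.196]
0.03 [[263.0, 181.0], [433.0, 161.0]] [0.512 0.17  0.191]
0.0 [[265.0, 178.0], [431.0, 160.0]] [0.512 0.17  0.186]
[0.51350516 0.16954539 0.23093444] [-0.34230065 -0.75979916  0.16587242]
```

View pics/w4.png

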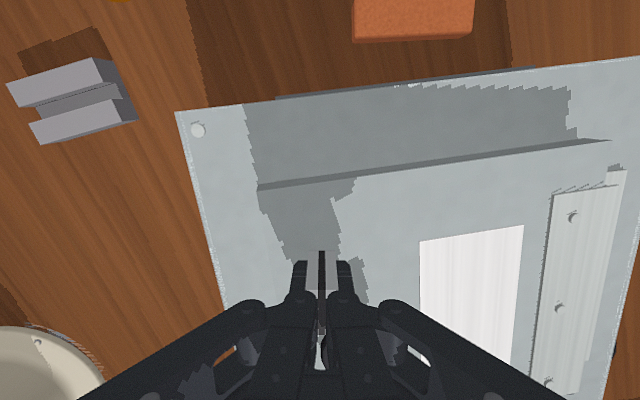

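The corner is at (257,189), which gives about 0.11 rad. The remaining descent is slow and watched by force.

Call:
{"op": "jog_arm", "data": {"steps": [{"gripper": 1,"dx": 0,"dy": 0,"dz": 0.03,"ax": 0,"ay": 0,"az": 0},{"gripper": 1,"dx": 0,"dy": 0,"dz": 0.03,"ax": 0,"ay": 0,"az": 0},{"gripper": 1,"dx": 0,"dy": 0,"dz": 0.03,"ax": 0,"ay": 0,"az": 0},{"gripper": 1,"dx": 0,"dy": 0,"dz": 0.03,"ax": 0,"ay": 0,"az": 0},{"gripper": 1,"dx": 0,"dy": 0,"dz": 0.03,"ax": 0,"ay": 0,"az": 0},{"gripper": 1,"dx": 0,"dy": 0,"dz": 0.03,"ax": 0,"ay": 0,"az": 0},{"gripper": 1,"dx": 0,"dy": 0,"dz": 0.03,"ax": 0,"ay": 0,"az": 0},{"gripper": 1,"dx": 0,"dy": 0,"dz": 0.03,"ax": 0,"ay": 0,"az": 0}]}}

```text
t: 8.65
tcp_pos: [0.5135, 0.1695, 0.2212]
eef_rot: [-2.554, -1.829, 0.0]
wrist_force: [0.2, 1.3, 0.3]
opening: 0.002
grasp_force: 0.0
```

Call:
{"op": "jog_arm", "data": {"steps": [{"gripper": 1,"dx": 0,"dy": 0,"dz": 0.015,"ax": 0,"ay": 0,"az": 0},{"gripper": 1,"dx": 0,"dy": 0,"dz": 0.015,"ax": 0,"ay": 0,"az": 0},{"gripper": 1,"dx": 0,"dy": 0,"dz": 0.015,"ax": 0,"ay": 0,"az": 0},{"gripper": 1,"dx": 0,"dy": 0,"dz": 0.015,"ax": 0,"ay": 0,"az": 0},{"gripper": 1,"dx": 0,"dy": 0,"dz": 0.015,"ax": 0,"ay": 0,"az": 0},{"gripper": 1,"dx": 0,"dy": 0,"dz": 0.015,"ax": 0,"ay": 0,"az": 0},{"gripper": 1,"dx": 0,"dy": 0,"dz": 0.015,"ax": 0,"ay": 0,"az": 0},{"gripper": 1,"dx": 0,"dy": 0,"dz": 0.015,"ax": 0,"ay": 0,"az": 0}]}}

```text
t: 9.65
tcp_pos: [0.5135, 0.1696, 0.2165]
eef_rot: [-2.554, -1.829, 0.0]
wrist_force: [-0.7, -0.6, -0.2]
opening: -0.002
grasp_force: 0.0
```

Call:
{"op": "jog_arm", "data": {"steps": [{"gripper": 1,"dx": 0,"dy": 0,"dz": 0.015,"ax": 0,"ay": 0,"az": 0},{"gripper": 1,"dx": 0,"dy": 0,"dz": 0.015,"ax": 0,"ay": 0,"az": 0},{"gripper": 1,"dx": 0,"dy": 0,"dz": 0.01,"ax": 0,"ay": 0,"az": 0},{"gripper": 1,"dx": 0,"dy": 0,"dz": 0.01,"ax": 0,"ay": 0,"az": 0},{"gripper": 1,"dx": 0,"dy": 0,"dz": 0.01,"ax": 0,"ay": 0,"az": 0},{"gripper": 1,"dx": 0,"dy": 0,"dz": 0.01,"ax": 0,"ay": 0,"az": 0},{"gripper": 1,"dx": 0,"dy": 0,"dz": 0,"ax": 0,"ay": 0,"az": 0},{"gripper": 1,"dx": 0,"dy": 0,"dz": 0,"ax": 0,"ay": 0,"az": 0}]}}

```text
t: 10.65
tcp_pos: [0.5135, 0.1695, 0.2137]
eef_rot: [2.554, 1.829, 0.0]
wrist_force: [-0.2, 0.7, 0.3]
opening: -0.001
grasp_force: 0.0
```

Call:
{"op": "jog_arm", "data": {"steps": [{"gripper": 1,"dx": 0,"dy": 0,"dz": 0.01,"ax": 0,"ay": 0,"az": 0},{"gripper": 1,"dx": 0,"dy": 0,"dz": 0.01,"ax": 0,"ay": 0,"az": 0},{"gripper": 1,"dx": 0,"dy": 0,"dz": 0.01,"ax": 0,"ay": 0,"az": 0},{"gripper": 1,"dx": 0,"dy": 0,"dz": 0.01,"ax": 0,"ay": 0,"az": 0},{"gripper": 1,"dx": 0,"dy": 0,"dz": 0.01,"ax": 0,"ay": 0,"az": 0},{"gripper": 1,"dx": 0,"dy": 0,"dz": 0.01,"ax": 0,"ay": 0,"az": 0},{"gripper": 1,"dx": 0,"dy": 0,"dz": 0,"ax": 0,"ay": 0,"az": 0},{"gripper": 1,"dx": 0,"dy": 0,"dz": 0,"ax": 0,"ay": 0,"az": 0}]}}

```text
t: 11.65
tcp_pos: [0.5135, 0.1695, 0.2113]
eef_rot: [2.554, 1.829, 0.0]
wrist_force: [-0.2, 0.6, -0.7]
opening: -0.003
grasp_force: 0.0
```

```bash
python3 - <<'E'
from h import *
p=np.load("p.npy");m=optics.camera_model("wrist"); q=p.copy();im=optics.capture("wrist")
cv2.imwrite("pics/w5.png",cv2.resize(im[60:260,160:560,::-1],None,fx=2,fy=2))
for a in (.1,.06,.03,.0): q[5]=a; print(a,proj(m,hp(q,[[-.19,.1,.004],[-.1,.1,.004]])).round(0).tolist(), hp(q,[[-.165,.055,.004]])[0].round(3))
s=readout.observe();print(s["tcp_pos"],s["wrist_force"])
E
```

```text
0.1 [[252.0, 200.0], [456.0, 172.0]] [0.513 0.17  0.202]
0.06 [[254.0, 195.0], [451.0, 170.0]] [0.512 0.17  0.196]
0.03 [[256.0, 191.0], [448.0, 169.0]] [0.512 0.17  0.191]
0.0 [[258.0, 188.0], [445.0, 167.0]] [0.512 0.17  0.186]
[0.51350006 0.16953472 0.2113252 ] [ 0.41477446 -0.179444    1.13565355]
```

View pics/w5.png

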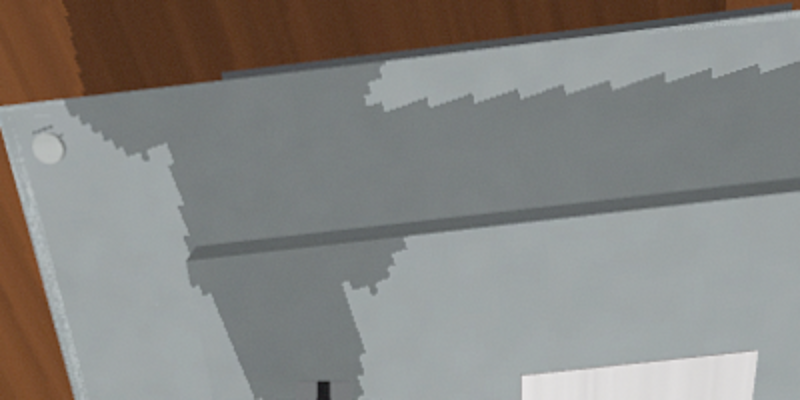

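The front-left corner is at full-image (254,190), so about 0.03 rad, and the hatch is nearly on the gasket. I feel for it.

Call:
{"op": "jog_arm", "data": {"steps": [{"gripper": 1,"dx": 0,"dy": 0,"dz": 0.01,"ax": 0,"ay": 0,"az": 0},{"gripper": 1,"dx": 0,"dy": 0,"dz": 0.01,"ax": 0,"ay": 0,"az": 0},{"gripper": 1,"dx": 0,"dy": 0,"dz": 0.01,"ax": 0,"ay": 0,"az": 0},{"gripper": 1,"dx": 0,"dy": 0,"dz": 0.01,"ax": 0,"ay": 0,"az": 0},{"gripper": 1,"dx": 0,"dy": 0,"dz": 0.01,"ax": 0,"ay": 0,"az": 0},{"gripper": 1,"dx": 0,"dy": 0,"dz": 0.01,"ax": 0,"ay": 0,"az": 0},{"gripper": 1,"dx": 0,"dy": 0,"dz": 0,"ax": 0,"ay": 0,"az": 0},{"gripper": 1,"dx": 0,"dy": 0,"dz": 0,"ax": 0,"ay": 0,"az": 0}]}}

```text
t: 12.7
tcp_pos: [0.5135, 0.1695, 0.2089]
eef_rot: [-2.554, -1.829, -0.0]
wrist_force: [-1.0, -0.2, 0.7]
opening: 0.0
grasp_force: 0.0
```

Call:
{"op": "jog_arm", "data": {"steps": [{"gripper": 1,"dx": 0,"dy": 0,"dz": 0.01,"ax": 0,"ay": 0,"az": 0},{"gripper": 1,"dx": 0,"dy": 0,"dz": 0.01,"ax": 0,"ay": 0,"az": 0},{"gripper": 1,"dx": 0,"dy": 0,"dz": 0.01,"ax": 0,"ay": 0,"az": 0},{"gripper": 1,"dx": 0,"dy": 0,"dz": 0.01,"ax": 0,"ay": 0,"az": 0},{"gripper": 1,"dx": 0,"dy": 0,"dz": 0,"ax": 0,"ay": 0,"az": 0},{"gripper": 1,"dx": 0,"dy": 0,"dz": 0,"ax": 0,"ay": 0,"az": 0},{"gripper": 1,"dx": 0,"dy": 0,"dz": 0,"ax": 0,"ay": 0,"az": 0},{"gripper": 1,"dx": 0,"dy": 0,"dz": 0,"ax": 0,"ay": 0,"az": 0}]}}

```text
t: 13.7
tcp_pos: [0.5135, 0.1695, 0.2073]
eef_rot: [-2.554, -1.829, -0.0]
wrist_force: [0.6, 0.9, -0.7]
opening: -0.006
grasp_force: 0.0
```

Call:
{"op": "jog_arm", "data": {"steps": [{"gripper": 1,"dx": 0,"dy": 0,"dz": 0.01,"ax": 0,"ay": 0,"az": 0},{"gripper": 1,"dx": 0,"dy": 0,"dz": 0.01,"ax": 0,"ay": 0,"az": 0},{"gripper": 1,"dx": 0,"dy": 0,"dz": 0.01,"ax": 0,"ay": 0,"az": 0},{"gripper": 1,"dx": 0,"dy": 0,"dz": 0.01,"ax": 0,"ay": 0,"az": 0},{"gripper": 1,"dx": 0,"dy": 0,"dz": 0.01,"ax": 0,"ay": 0,"az": 0},{"gripper": 1,"dx": 0,"dy": 0,"dz": 0.01,"ax": 0,"ay": 0,"az": 0},{"gripper": 1,"dx": 0,"dy": 0,"dz": 0,"ax": 0,"ay": 0,"az": 0},{"gripper": 1,"dx": 0,"dy": 0,"dz": 0,"ax": 0,"ay": 0,"az": 0}]}}

```text
t: 14.7
tcp_pos: [0.5135, 0.1695, 0.2052]
eef_rot: [2.554, 1.829, 0.0]
wrist_force: [-3.0, -0.1, 5.4]
opening: 0.001
grasp_force: 2.7
```

Gasket contact felt at 5.4 N. I lift off, open the gripper and look at the knob.

Call:
{"op": "jog_arm", "data": {"steps": [{"gripper": 1,"dx": 0,"dy": 0,"dz": -0.1,"ax": 0,"ay": 0,"az": 0},{"gripper": 1,"dx": 0,"dy": 0,"dz": -0.6,"ax": 0,"ay": 0,"az": 0},{"gripper": 1,"dx": 0,"dy": 0,"dz": -1,"ax": 0,"ay": 0,"az": 0},{"gripper": -1,"dx": -0.7,"dy": 0,"dz": -0.8,"ax": 0,"ay": 0,"az": 0},{"gripper": -1,"dx": -1,"dy": 0,"dz": 0,"ax": 0,"ay": 0,"az": 0},{"gripper": -1,"dx": -1,"dy": 0,"dz": 0,"ax": 0,"ay": 0,"az": 0},{"gripper": -1,"dx": -1,"dy": 0,"dz": 0,"ax": 0,"ay": 0,"az": 0},{"gripper": -1,"dx": 0,"dy": 0,"dz": 0,"ax": 0,"ay": 0,"az": 0}]}}

```text
t: 15.7
tcp_pos: [0.4654, 0.0278, 0.305]
eef_rot: [2.557, 1.825, -0.0]
wrist_force: [0.3, 1.8, 0.5]
opening: 0.999
grasp_force: 0.0
```

```bash
python3 - <<'E'
from h import *
p=np.load("p.npy"); p[5]=-.01; s=readout.observe(); m=optics.camera_model("wrist"); im=optics.capture("wrist"); print(s["tcp_pos"],s["wrist_force"],s["opening"])
K=hp(p,[[-.15,0,.025]]);c=hp(p,[[-.15,0,.038]])
print("front corner",proj(m,hp(p,[[-.19,-.1,.004]])))
ex=Rz(p[2])@[0,1,0]
for d in optics.masks_of("wing_knob","wrist")[:2]:
    print(d["p"],d["bbox"],d["mask"].sum())
u=proj(m,c)[0].astype(int); print("knob px",u)
for k in (0,.2,.4):
    y=Rz(p[2]-k)@[0,1,0]; e=proj(m,np.vstack([c+.025*y,c-.025*y])); print(k,e.round(0).tolist())
x0,y0=max(u[0]-130,0),max(u[1]-100,0)
cv2.imwrite("pics/w6.png",cv2.resize(im[y0:y0+200,x0:x0+260,::-1],None,fx=3,fy=3)); print(x0,y0)
E
```

```text
[0.46540061 0.02780041 0.30499298] [0.30266716 1.7668497  0.45069735] 0.9987045421950865
front corner [[311.17350682 213.34174692]]
0.73 [320.2, 31.3, 372.9, 115.4] 3228
knob px [352  74]
0 [[349.0, 29.0], [356.0, 117.0]]
0.2 [[358.0, 29.0], [348.0, 117.0]]
0.4 [[366.0, 30.0], [341.0, 115.0]]
222 0
```

View pics/w6.png

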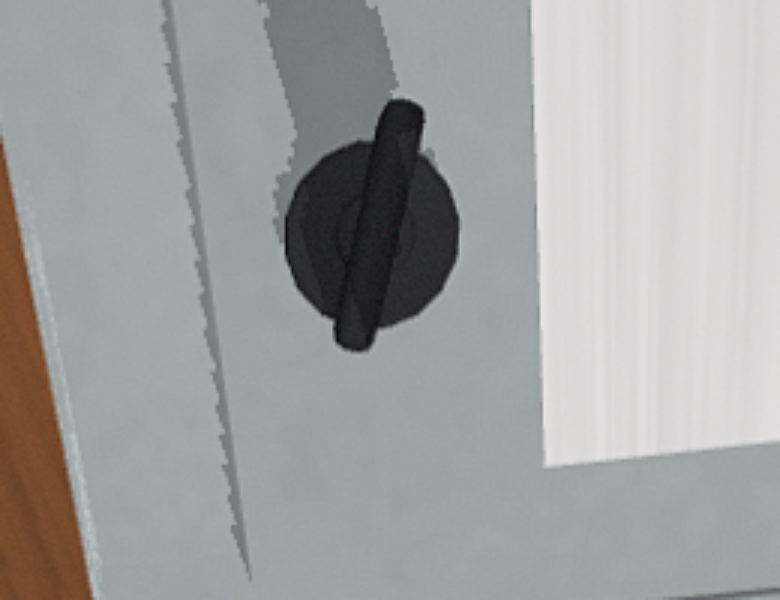

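Wing ends are at full-image (356,35) and (340,115), centre (348,75), so the knob is at about 0.3 rad and roughly 2 mm nearer the front than predicted.

```bash
cat > kn.py <<'E'
from h import *
p=np.load("p.npy"); p[5]=-.012; m=optics.camera_model("wrist"); c=hp(p,[[-.15,0,.038]])[0]
f=lambda d:(proj(m,c+[d[0],d[1],0])[0]-[348,75])
d=least_squares(f,[0,0],x_scale=.01).x; print("corr",d)
K=hp(p,[[-.15,0,.025]])[0]+[*d,0]; np.save("K.npy",K)
phi=p[2]+np.pi/2-.295
x=np.array([np.cos(phi),np.sin(phi),0]);z=np.array([0,0,-1.]);R=Ro.from_matrix(np.c_[x,np.cross(z,x),z])
print(K); to(K+[0,0,.012],R)
E
python3 kn.py
```

```text
corr [-0.00244435  0.00266999]
[0.51186034 0.11558287 0.20519824]
t 15.8 tcp [0.4659 0.0295 0.3049] F [ 0.92  0.09 -1.14] shift [2.41 0.39 2.19] axes [[0.323, 0.946, 0.0], [0.946, -0.323, 0.0], [0.0, 0.0, -1.0]]
turn [ 0.   -0.    1.51]
```

Call:
{"op": "jog_arm", "data": {"steps": [{"gripper": -1,"dx": 0.8,"dy": 0.13,"dz": 0,"ax": 0,"ay": 0,"az": 0},{"gripper": -1,"dx": 0.8,"dy": 0.13,"dz": 0,"ax": 0,"ay": 0,"az": 0},{"gripper": -1,"dx": 0.8,"dy": 0.13,"dz": 0,"ax": 0,"ay": 0,"az": 0},{"gripper": -1,"dx": 0,"dy": 0,"dz": 0.3,"ax": 0,"ay": 0,"az": 0.75},{"gripper": -1,"dx": 0,"dy": 0,"dz": 0.5,"ax": 0,"ay": 0,"az": 0.75},{"gripper": -1,"dx": 0,"dy": 0,"dz": 0.5,"ax": 0,"ay": 0,"az": 0},{"gripper": -1,"dx": 0,"dy": 0,"dz": 0.2,"ax": 0,"ay": 0,"az": 0},{"gripper": -1,"dx": 0,"dy": 0,"dz": 0,"ax": 0,"ay": 0,"az": 0}]}}

```text
t: 16.8
tcp_pos: [0.5115, 0.1158, 0.2448]
eef_rot: [-2.707, -1.593, 0.001]
wrist_force: [-0.6, -0.5, 0.0]
opening: 0.998
grasp_force: 0.0
```

```bash
python3 - <<'E'
from h import *
K=np.load("K.npy"); to(K+[0,0,.012])
m=optics.camera_model("wrist"); im=optics.capture("wrist"); print(proj(m,K+[0,0,.013]))
print([(d["p"],d["bbox"]) for d in optics.masks_of("wing_knob","wrist")[:2]])
cv2.imwrite("pics/w7.png",im[:,:,::-1])
E
```

```text
t 16.8 tcp [0.5115 0.1158 0.2448] F [-0.55 -0.52  0.02] shift [-0.    0.01  0.69] axes [[0.486, 0.874, -0.001], [0.874, -0.486, 0.0], [-0.0, -0.001, -1.0]]
[[323.87982721 262.36715498]]
[(0.91, [294.9, 206.4, 358.1, 299.9])]
```

View pics/w7.png

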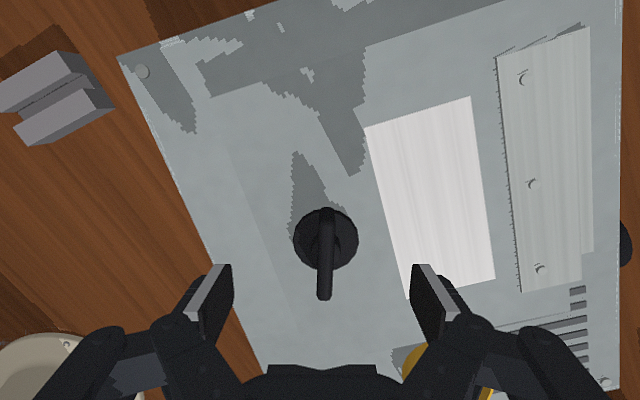

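The wing is straight and central between the open pads (column 325, rows 208–299). Descend and grip.

Call:
{"op": "jog_arm", "data": {"steps": [{"gripper": -1,"dx": 0,"dy": 0,"dz": 0.3,"ax": 0,"ay": 0,"az": 0},{"gripper": -1,"dx": 0,"dy": 0,"dz": 0.25,"ax": 0,"ay": 0,"az": 0},{"gripper": -1,"dx": 0,"dy": 0,"dz": 0.1,"ax": 0,"ay": 0,"az": 0},{"gripper": 1,"dx": 0,"dy": 0,"dz": 0,"ax": 0,"ay": 0,"az": 0},{"gripper": 1,"dx": 0,"dy": 0,"dz": 0,"ax": 0,"ay": 0,"az": 0},{"gripper": 1,"dx": 0,"dy": 0,"dz": 0,"ax": 0,"ay": 0,"az": 0},{"gripper": 1,"dx": 0,"dy": 0,"dz": 0,"ax": 0,"ay": 0,"az": 0},{"gripper": 1,"dx": 0,"dy": 0,"dz": 0,"ax": 0,"ay": 0,"az": 0}], "grip_force": 60}}

```text
t: 17.9
tcp_pos: [0.5129, 0.1146, 0.2196]
eef_rot: [2.706, 1.59, 0.005]
wrist_force: [6.8, -2.8, -1.1]
opening: 0.091
grasp_force: 60.5
```

```bash
cat > st.py <<'E'
from cell import readout
s=readout.observe(); print(s["t"],s["tcp_pos"].round(4),s["wrist_force"].round(2),s["ft_torque"].round(3),s["opening"],s["grasp_force"],s["qpos"].round(3),s["eef_rot"].round(3))
E
python3 st.py
```

```text
17.9 [0.5129 0.1146 0.2196] [ 6.79 -2.76 -1.07] [-0.511 -1.174  0.042] 0.09101606322739642 60.49407720565796 [-3.000e-03  3.400e-01  1.551e+00 -1.000e-03  1.246e+00  5.060e-01] [2.706 1.59  0.005]
```

Gripped, with about 7 N of side load. I relieve it along tool y and begin pressing.

Call:
{"op": "jog_arm", "data": {"steps": [{"gripper": 1,"dx": 0,"dy": 0.02,"dz": 0,"ax": 0,"ay": 0,"az": 0},{"gripper": 1,"dx": 0,"dy": 0.02,"dz": 0,"ax": 0,"ay": 0,"az": 0},{"gripper": 1,"dx": 0,"dy": 0,"dz": 0.02,"ax": 0,"ay": 0,"az": 0},{"gripper": 1,"dx": 0,"dy": 0,"dz": 0.02,"ax": 0,"ay": 0,"az": 0},{"gripper": 1,"dx": 0,"dy": 0,"dz": 0.02,"ax": 0,"ay": 0,"az": 0},{"gripper": 1,"dx": 0,"dy": 0,"dz": 0,"ax": 0,"ay": 0,"az": 0},{"gripper": 1,"dx": 0,"dy": 0,"dz": 0,"ax": 0,"ay": 0,"az": 0},{"gripper": 1,"dx": 0,"dy": 0,"dz": 0,"ax": 0,"ay": 0,"az": 0}]}}

```text
t: 18.9
tcp_pos: [0.5131, 0.1146, 0.218]
eef_rot: [2.707, 1.592, 0.002]
wrist_force: [-2.6, -0.6, 11.7]
opening: 0.09
grasp_force: 62.5
```

```bash
python3 st.py
```

```text
18.9 [0.5131 0.1146 0.218 ] [-2.58 -0.64 11.65] [-0.197  0.201  0.002] 0.08953406760684086 62.496174573898315 [-0.003  0.343  1.551 -0.     1.246  0.504] [2.707e+00 1.592e+00 2.000e-03]
```

Call:
{"op": "jog_arm", "data": {"steps": [{"gripper": 1,"dx": 0,"dy": 0,"dz": 0.01,"ax": 0,"ay": 0,"az": 0},{"gripper": 1,"dx": 0,"dy": 0,"dz": 0.008,"ax": 0,"ay": 0,"az": 0},{"gripper": 1,"dx": 0,"dy": 0,"dz": 0,"ax": 0,"ay": 0,"az": 0},{"gripper": 1,"dx": 0,"dy": 0,"dz": 0,"ax": 0,"ay": 0,"az": 0},{"gripper": 1,"dx": 0,"dy": 0,"dz": 0,"ax": 0,"ay": 0,"az": 0},{"gripper": 1,"dx": 0,"dy": 0,"dz": 0,"ax": 0,"ay": 0,"az": 0},{"gripper": 1,"dx": 0,"dy": 0,"dz": 0,"ax": 0,"ay": 0,"az": 0},{"gripper": 1,"dx": 0,"dy": 0,"dz": 0,"ax": 0,"ay": 0,"az": 0}]}}

```text
t: 19.9
tcp_pos: [0.5131, 0.1146, 0.2177]
eef_rot: [2.707, 1.592, 0.003]
wrist_force: [-3.9, 0.0, 14.9]
opening: 0.091
grasp_force: 63.0
```

```bash
python3 st.py
```

```text
19.9 [0.5131 0.1146 0.2177] [-3.89  0.05 14.91] [-0.221  0.477 -0.042] 0.09113909270590562 62.973872423172 [-0.003  0.344  1.551 -0.     1.244  0.504] [2.707 1.592 0.003]
```

Call:
{"op": "jog_arm", "data": {"steps": [{"gripper": 1,"dx": 0,"dy": 0,"dz": 0,"ax": 0,"ay": 0,"az": 0.4},{"gripper": 1,"dx": 0,"dy": 0,"dz": 0,"ax": 0,"ay": 0,"az": 0.4},{"gripper": 1,"dx": 0,"dy": 0,"dz": 0,"ax": 0,"ay": 0,"az": 0.4},{"gripper": 1,"dx": 0,"dy": 0,"dz": 0,"ax": 0,"ay": 0,"az": 0.4},{"gripper": 1,"dx": 0,"dy": 0,"dz": 0,"ax": 0,"ay": 0,"az": 0.3},{"gripper": 1,"dx": 0,"dy": 0,"dz": 0,"ax": 0,"ay": 0,"az": 0},{"gripper": 1,"dx": 0,"dy": 0,"dz": 0,"ax": 0,"ay": 0,"az": 0},{"gripper": 1,"dx": 0,"dy": 0,"dz": 0,"ax": 0,"ay": 0,"az": 0}]}}

```text
t: 20.9
tcp_pos: [0.5134, 0.1144, 0.2177]
eef_rot: [2.87, 1.273, 0.004]
wrist_force: [-2.6, -1.2, 14.2]
opening: 0.087
grasp_force: 62.9
```

```bash
python3 st.py
```

```text
20.9 [0.5134 0.1144 0.2177] [-2.58 -1.19 14.24] [-0.307  0.136 -0.092] 0.08738760654509863 62.86326885223389 [-0.003  0.344  1.551 -0.     1.244  0.733] [2.87  1.273 0.004]
```

Call:
{"op": "jog_arm", "data": {"steps": [{"gripper": 1,"dx": 0,"dy": 0,"dz": 0,"ax": 0,"ay": 0,"az": 0.25},{"gripper": 1,"dx": 0,"dy": 0,"dz": 0,"ax": 0,"ay": 0,"az": 0.25},{"gripper": 1,"dx": 0,"dy": 0,"dz": 0,"ax": 0,"ay": 0,"az": 0.25},{"gripper": 1,"dx": 0,"dy": 0,"dz": 0,"ax": 0,"ay": 0,"az": 0.25},{"gripper": 1,"dx": 0,"dy": 0,"dz": 0,"ax": 0,"ay": 0,"az": 0},{"gripper": 1,"dx": 0,"dy": 0,"dz": 0,"ax": 0,"ay": 0,"az": 0},{"gripper": 1,"dx": 0,"dy": 0,"dz": 0,"ax": 0,"ay": 0,"az": 0},{"gripper": 1,"dx": 0,"dy": 0,"dz": 0,"ax": 0,"ay": 0,"az": 0}]}}

```text
t: 21.9
tcp_pos: [0.5135, 0.1143, 0.2177]
eef_rot: [2.941, 1.098, 0.005]
wrist_force: [-1.9, -2.5, 14.7]
opening: 0.092
grasp_force: 62.8
```

```bash
python3 st.py
```

```text
21.9 [0.5135 0.1143 0.2177] [-1.91 -2.48 14.65] [-0.415 -0.002 -0.028] 0.09235023507956033 62.77850031852722 [-4.000e-03  3.440e-01  1.551e+00 -1.000e-03  1.243e+00  8.530e-01] [2.941 1.098 0.005]
```

Call:
{"op": "jog_arm", "data": {"steps": [{"gripper": 1,"dx": 0,"dy": 0,"dz": 0,"ax": 0,"ay": 0,"az": 0.4},{"gripper": 1,"dx": 0,"dy": 0,"dz": 0,"ax": 0,"ay": 0,"az": 0.4},{"gripper": 1,"dx": 0,"dy": 0,"dz": 0,"ax": 0,"ay": 0,"az": 0.4},{"gripper": 1,"dx": 0,"dy": 0,"dz": 0,"ax": 0,"ay": 0,"az": 0.4},{"gripper": 1,"dx": 0,"dy": 0,"dz": 0,"ax": 0,"ay": 0,"az": 0.4},{"gripper": 1,"dx": 0,"dy": 0,"dz": 0,"ax": 0,"ay": 0,"az": 0.4},{"gripper": 1,"dx": 0,"dy": 0,"dz": 0,"ax": 0,"ay": 0,"az": 0.4},{"gripper": 1,"dx": 0,"dy": 0,"dz": 0,"ax": 0,"ay": 0,"az": 0}]}}

```text
t: 22.9
tcp_pos: [0.5139, 0.1139, 0.2177]
eef_rot: [3.084, 0.59, 0.006]
wrist_force: [0.0, -3.3, 11.9]
opening: 0.089
grasp_force: 62.5
```

```bash
python3 st.py
```

```text
22.9 [0.5139 0.1139 0.2177] [ 0.02 -3.3  11.92] [-0.729 -0.368 -0.081] 0.08935685952786773 62.5489604473114 [-4.000e-03  3.440e-01  1.551e+00 -1.000e-03  1.243e+00  1.189e+00] [3.084 0.59  0.006]
```

Call:
{"op": "jog_arm", "data": {"steps": [{"gripper": 1,"dx": 0,"dy": 0,"dz": 0.008,"ax": 0,"ay": 0,"az": 0},{"gripper": 1,"dx": 0,"dy": 0,"dz": 0,"ax": 0,"ay": 0,"az": 0.4},{"gripper": 1,"dx": 0,"dy": 0,"dz": 0,"ax": 0,"ay": 0,"az": 0.4},{"gripper": 1,"dx": 0,"dy": 0,"dz": 0,"ax": 0,"ay": 0,"az": 0.4},{"gripper": 1,"dx": 0,"dy": 0,"dz": 0,"ax": 0,"ay": 0,"az": 0.4},{"gripper": 1,"dx": 0,"dy": 0,"dz": 0,"ax": 0,"ay": 0,"az": 0.4},{"gripper": 1,"dx": 0,"dy": 0,"dz": 0,"ax": 0,"ay": 0,"az": 0.4},{"gripper": 1,"dx": 0,"dy": 0,"dz": 0,"ax": 0,"ay": 0,"az": 0.4}]}}

```text
t: 23.9
tcp_pos: [0.5141, 0.1134, 0.2177]
eef_rot: [3.138, 0.065, 0.008]
wrist_force: [-0.6, -6.9, 14.9]
opening: 0.092
grasp_force: 62.7
```

```bash
python3 st.py
```

```text
23.9 [0.5141 0.1134 0.2177] [-0.6  -6.9  14.91] [-1.118 -0.341  0.029] 0.09193095385918991 62.70689785480499 [-0.005  0.344  1.551 -0.002  1.242  1.526] [3.138 0.065 0.008]
```

Call:
{"op": "jog_arm", "data": {"steps": [{"gripper": 1,"dx": 0,"dy": 0.015,"dz": 0,"ax": 0,"ay": 0,"az": 0.2},{"gripper": 1,"dx": 0,"dy": 0.015,"dz": 0,"ax": 0,"ay": 0,"az": 0.2},{"gripper": 1,"dx": 0,"dy": 0,"dz": 0,"ax": 0,"ay": 0,"az": 0.3},{"gripper": 1,"dx": 0,"dy": 0,"dz": 0,"ax": 0,"ay": 0,"az": 0.3},{"gripper": 1,"dx": 0,"dy": 0,"dz": 0,"ax": 0,"ay": 0,"az": 0.3},{"gripper": 1,"dx": 0,"dy": 0,"dz": 0,"ax": 0,"ay": 0,"az": 0.2},{"gripper": 1,"dx": 0,"dy": 0,"dz": 0,"ax": 0,"ay": 0,"az": 0},{"gripper": 1,"dx": 0,"dy": 0,"dz": 0,"ax": 0,"ay": 0,"az": 0}]}}

```text
t: 24.9
tcp_pos: [0.5141, 0.113, 0.2177]
eef_rot: [3.134, -0.216, 0.008]
wrist_force: [0.2, -3.0, 14.2]
opening: 0.09
grasp_force: 62.6
```

```bash
python3 st.py
```

```text
24.9 [0.5141 0.113  0.2177] [ 0.23 -3.03 14.21] [-0.39  -0.474 -0.031] 0.090413538833795 62.59069561958313 [-6.000e-03  3.430e-01  1.552e+00 -1.000e-03  1.241e+00  1.702e+00] [ 3.134 -0.216  0.008]
```

Call:
{"op": "jog_arm", "data": {"steps": [{"gripper": 1,"dx": 0,"dy": 0,"dz": 0,"ax": 0,"ay": 0,"az": 0.2},{"gripper": 1,"dx": 0,"dy": 0,"dz": 0,"ax": 0,"ay": 0,"az": 0.2},{"gripper": 1,"dx": 0,"dy": 0,"dz": 0,"ax": 0,"ay": 0,"az": 0.2},{"gripper": 1,"dx": 0,"dy": 0,"dz": 0,"ax": 0,"ay": 0,"az": 0.2},{"gripper": 1,"dx": 0,"dy": 0,"dz": 0,"ax": 0,"ay": 0,"az": 0.1},{"gripper": 1,"dx": 0,"dy": 0,"dz": 0,"ax": 0,"ay": 0,"az": 0},{"gripper": 1,"dx": 0,"dy": 0,"dz": 0,"ax": 0,"ay": 0,"az": 0},{"gripper": 1,"dx": 0,"dy": 0,"dz": 0,"ax": 0,"ay": 0,"az": 0}]}}

```text
t: 25.9
tcp_pos: [0.5141, 0.1128, 0.2177]
eef_rot: [3.118, -0.382, 0.009]
wrist_force: [0.1, -4.0, 13.9]
opening: 0.085
grasp_force: 63.0
```

```bash
python3 st.py
```

```text
25.9 [0.5141 0.1128 0.2177] [ 0.08 -4.03 13.88] [-0.531 -0.528  0.609] 0.08472530267081217 63.00969958305359 [-6.000e-03  3.430e-01  1.552e+00 -1.000e-03  1.241e+00  1.809e+00] [ 3.118 -0.382  0.009]
```

The torque rose to 0.6 N m near the expected home angle, so the knob is on its stop. I release and lift.

Call:
{"op": "jog_arm", "data": {"steps": [{"gripper": 1,"dx": 0,"dy": 0.015,"dz": 0,"ax": 0,"ay": 0,"az": 0},{"gripper": 1,"dx": 0,"dy": 0,"dz": -0.02,"ax": 0,"ay": 0,"az": 0},{"gripper": 0.2,"dx": 0,"dy": 0,"dz": 0,"ax": 0,"ay": 0,"az": 0},{"gripper": 0.2,"dx": 0,"dy": 0,"dz": 0,"ax": 0,"ay": 0,"az": 0},{"gripper": 0.2,"dx": 0,"dy": 0,"dz": 0,"ax": 0,"ay": 0,"az": 0},{"gripper": 0.2,"dx": 0,"dy": 0,"dz": 0,"ax": 0,"ay": 0,"az": 0},{"gripper": 0.2,"dx": 0,"dy": 0,"dz": -0.4,"ax": 0,"ay": 0,"az": 0},{"gripper": 0.2,"dx": 0,"dy": 0,"dz": -0.6,"ax": 0,"ay": 0,"az": 0}]}}

```text
t: 26.9
tcp_pos: [0.5125, 0.1127, 0.2562]
eef_rot: [3.118, -0.384, -0.003]
wrist_force: [0.1, 0.1, -0.5]
opening: 0.401
grasp_force: 0.0
```

Call:
{"op": "jog_arm", "data": {"steps": [{"gripper": 0.2,"dx": 0,"dy": 0,"dz": -0.7,"ax": 0,"ay": 0,"az": 0},{"gripper": 0.2,"dx": 0,"dy": 0,"dz": -0.7,"ax": 0,"ay": 0,"az": 0},{"gripper": 0.2,"dx": -0.8,"dy": 0,"dz": -0.3,"ax": 0,"ay": 0,"az": 0},{"gripper": 0.2,"dx": -0.8,"dy": 0,"dz": 0,"ax": 0,"ay": 0,"az": 0},{"gripper": 0.2,"dx": -0.5,"dy": 0,"dz": 0,"ax": 0,"ay": 0,"az": 0},{"gripper": 0.2,"dx": 0,"dy": 0,"dz": 0,"ax": 0,"ay": 0,"az": 0},{"gripper": 0.2,"dx": 0,"dy": 0,"dz": 0,"ax": 0,"ay": 0,"az": 0},{"gripper": 0.2,"dx": 0,"dy": 0,"dz": 0,"ax": 0,"ay": 0,"az": 0}]}}

```text
t: 27.9
tcp_pos: [0.4319, 0.1329, 0.324]
eef_rot: [3.118, -0.385, -0.001]
wrist_force: [-0.1, -0.5, 0.3]
opening: 0.404
grasp_force: 0.0
```

```bash
python3 st.py; python3 look.py pics/w8.png; python3 - <<'E'
from h import *
p=np.load("p.npy"); K=np.load("K.npy");m=optics.camera_model("wrist")
for k in (1.4,1.57): y=Rz(p[2]-k)@[0,1,0]; print(k,proj(m,np.vstack([K+[0,0,.013]+.025*y,K+[0,0,.013]-.025*y])).round(0).tolist())
E
```

```text
27.9 [0.4319 0.1329 0.324 ] [-0.08 -0.47  0.31] [ 0.002 -0.014 -0.029] 0.4041518967913616 0.0 [ 0.038  0.104  1.572 -0.     1.466  1.855] [ 3.118e+00 -3.850e-01 -1.000e-03]
[-0.88  0.8   0.56]
1.4 [[310.0, 59.0], [325.0, 134.0]]
1.57 [[316.0, 58.0], [319.0, 135.0]]
```

View pics/w8.png

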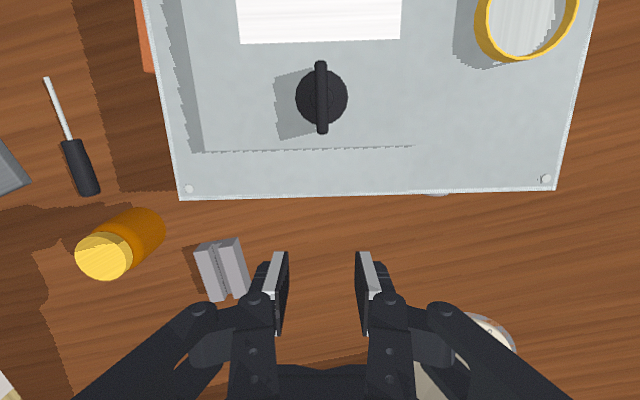

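The wing runs straight toward the front, (321,62) to (321,133), matching the home prediction (316,58) to (319,135). The hatch lies flat, the tin, jar, block and screwdriver look undisturbed, and nothing is touching. Handing in.

```bash
python3 -c "
from cell import env
print(env.sign_off())"
```

```text
the job is handed in; nothing more can be done
None
```

The hatch is lowered onto its gasket, pressed at 12–15 N while the wing knob was turned clockwise to its stop, then released; the job was handed in at about 28 s, and no verdict was returned.

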